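# Put the washed beaker upside down on the empty drying peg

### The arm

A 7-joint arm with a two-finger parallel gripper is mounted at the origin on a cart in front of the work surface, level with it; the furniture and walls round the work are solid. World frame = base frame: x ahead of the robot, y to its left, z up, the work surface at z = 0. Lengths are in m, angles in rad, forces in N, time in s.
With the tool pointing down it reaches from about 0.35 to 0.9 m from the base axis. Payload 8.1 kg.
Tool frame: the origin (TCP) lies at the very end of the fingers, on their centre line; the grasp point (between the pads) lies arm.hold_point_z behind it (arm.hold_point_z is the distance from the TCP to the grasp point, in m); z points along the fingers, y is the line along which they close (so a half turn about z gives the same grasp; the last joint's range is limited). The gripper opens to 92 mm and grips with 3 to 60 N. Pads are 19 mm wide; open, the fingers measure 130 mm over their backs; the gripper's body (75 mm by 190 mm) begins 47 mm behind the grasp point.
Start: joints at [-1.376, 0.434, 0.025, 1.573, -0.012, 1.134, -0.075], TCP at [0.183, 0.597, 0.189] pointing down, gripper open.
Joint ranges: [-2.62, 2.62], [-0.44, 2.09], [-1.27, 1.32], [0.08, 2.57], [-1.32, 4.46], [0.12, 2], [-2.74, 2.74]. Speed limits (rad/s): [2.22, 2.22, 3.01, 3.01, 3.14, 3.14, 3.14].

### API

Orientations are given as a rotation vector (axis times angle).
In Python, from cell import arm, vision, job, cut_out gives the robot as it stands. The module is installed in compiled form; this text tells all that it offers.
- The arm moves only by the tool play_rows, never from a script. Its argument "increments" is text: rows parted by semicolons, each of 5 numbers parted by spaces: the shift along the tool's x, y, z in cm, then the turn about the tool's z in degrees, then the opening, from -1 (shut) to 1 (fully open), so that 0 is half open. A call has 1 to 5 rows; each row shifts and turns the commanded pose from where the row before left it, along the tool's axes as they then stand; what a row does not reach is not made up. A row lasts 1/12 s, in which the tool goes at most 41.7 mm and 7.16 degrees, less where a joint would pass 70% of its speed; a pose out of reach is approached as far as the arm can. A call is refused whole if a number of a shift passes 4.17 or a number of a turn 7.16, either way. A call with a gripper value outside its range is refused whole. The fingers move at their own pace and stop on an object; "grip_force" is the grip in N (left out, the last holds). Time passes only in rows, so rows that do not move let the fingers close. It gives the time, the measured TCP pose, the force, the opening and the grip force at its end, in the units of the state.
- arm.observe(): the state, without advancing time (a new reading comes with each control period).
- vision.get_image(name): name is "scene" or "top" or "wrist"; returns a dict with "frame" (480x640x3 uint8, red, green, blue), "z_map" (480x640 float32, m along the optical axis (not along the pixel's ray), 0 where there is no reading), "mtx" (3x3 intrinsics, pixels), "cam_to_world" (4x4, takes a point from camera to world coordinates). Camera axes: x right, y up, looking along -z (the intrinsics and any distortion apply to the point x, -y, -z); pixel columns grow to the right and rows downward; lengths in m; the calibration is good to about 2 mm. A picture is of the moment at which its call begins.
- job.sign_off(): hands the job in; it is judged then, once.
Trained networks look in a picture, given as the dict that the camera call returned (one of the last four; its "shot" number tells which), for a name from the list of things; names that differ only in an ending like _2 or _b are one class to them, and where a whole thing is asked for, a point or a joint stands for the part that bears it (a point fixed in the world has none). Each returns a list of dicts, best first, with "confidence" (0 to 1); they miss things now and then, are a little off and sometimes report something else, mostly with a low value. They report only what shows in the picture. A call takes as long as a camera call. They do not tell look-alikes from the thing itself.
- cut_out(query, picture): "mask" (480x640 bool, what is visible of it) and "point" ([row, column] in pixels, amid what is visible of it).
The state is a dict: "clock": time; "joints": joint angles; "dq": joint speeds; "joint_efforts": joint torques, N m; "position": TCP position; "ee_rot": TCP orientation; "force": force on the tool from outside, world axes, zero at the start; "ft_torque": the same for the moment, N m; "width": opening from 0.0 (shut) to 1.0 (fully open); "gripper_force": force on a finger pad.
Only numpy, scipy, OpenCV 4.12 (cv2) and the standard library are available. Lean on these libraries where they do the work, as an engineer would, in place of code of your own. Each camera call takes 0.05 s, during which the arm holds its last target. There are 200 camera calls.

### The job

The washed white beaker lies on its side in the grey rest. Put it upside down over the peg of the empty drying stand, lowering it gently until its rim stands flat on the stand's foot before you let go. Leave the beaker that is already drying on the other stand where it is.

Things in the scene. Friction and masses are not known exactly. Their poses are not given: they have to be found in the camera images.
- beaker_grip (a point): The washed white plastic beaker: a straight round cup, 110 mm long, 44 mm outside, 36 mm inside diameter, about 0.1 kg. Point on its axis, 40 mm from the closed end, 70 mm from the rim: a good place to grip. x runs along the beaker out through the open mouth: level at the start, roughly towards the robot's right, 50 mm above the table; straight down when upside down.
- beaker_mouth (a point): Centre of the open mouth of the same beaker, in the plane of its rim; axes as for beaker_grip.
- rest: The grey rest in which the beaker lies, fixed to the table: a bar 118x36 mm, 12 mm high, with two V saddles 12 mm thick, 28 mm behind and 58 mm ahead of its origin along x. Narrower than the beaker, so fingers pass on both sides. Origin on the table under the beaker's grip point; x along the bar, the same way as the beaker's mouth.
- free_stand_seat (a point): The empty drying stand, fixed to the table: a round steel foot, 76 mm in diameter and 12 mm high, with an upright grey peg. This point is the centre of the foot's flat top, at the root of the peg; z is up.
- free_stand_tip (a point): Top of the empty stand's peg: 77 mm above the foot's top; the peg is 20 mm in diameter with a rounded tip.
- drying_beaker_grip (a point): The second beaker, of the same make, already upside down on the second, identical stand. The point lies on its axis, 70 mm above its rim, with x pointing down. Leave it alone.
There are look-alikes about, which are no part of the job. Leave any pink look-alike of the part that bears beaker_grip alone. What is shaped like the part that bears free_stand_seat but yellow is not meant.

How it is judged:
On the way:
1. the beaker, still held in the fingers, is upside down over the empty peg with its rim within 10 mm of the foot (contact force between the fingers and beaker above 0.5 N and z of beaker_mouth in the frame of free_stand_seat below 0.01 m and horizontal distance between beaker_mouth and free_stand_seat below 0.012 m and angle between beaker_grip's own x axis and vertical above 2.9 rad), for 0.1 s.
At the end, for the whole second after the job is handed in: The beaker stands at rest upside down over the empty stand's peg: rim flat on the foot (within 3 mm), centred within 11 mm, upright within 4 degrees; the other beaker is within 15 mm of where it was (horizontal distance between beaker_mouth and free_stand_seat below 0.011 m and z of beaker_mouth in the frame of free_stand_seat between -0.003 and 0.003 m and angle between beaker_grip's own x axis and vertical above 3.07 rad and linear speed of beaker below 0.02 m/s and distance of drying_beaker_grip from where it was at the start of the episode below 0.015 m); the robot touches nothing.
It fails at once if the drying beaker is knocked or moved (more than 15 mm) (distance of drying_beaker_grip from where it was at the start of the episode above 0.015 m).
It also fails if it takes over 45 s, if anything falls off the work surface, if the arm or the gripper's body presses on something with over 40 N, if the wrist force passes 120 N, or if a joint passes its speed limit or range.

## Working session

There is one attempt and no reset: what is moved stays moved. The work goes in short steps, Python scripts to look and compute and a tool call to move; the robot and the scene stay as the last step left them, time stands still between calls to the robot, and variables do not carry over. Pictures are saved under pics/ and viewed, at most 10 in all, crops included, and the job is handed in when it is done.

Besides the shell and the picture viewer there is one more tool, called after "Request:" as a command line: name --argument value ..., lists and objects as JSON in quotes. play_rows: Moves the arm, as the interface text tells. Its arguments: {"type":"object","properties":{"increments":{"type":"string"},"grip_force":{"type":"number"}},"required":["increments"]}

```bash
mkdir -p pics
cat > h.py <<'E'
import numpy as np,cv2
from cell import arm,vision,job,cut_out
def cloud(p,m=None):
    z=p["z_map"]; ok=z>0
    if m is not None: ok&=m
    r,c=np.nonzero(ok); d=z[r,c]; K=p["mtx"]
    P=np.c_[(c-K[0,2])/K[0,0]*d,-(r-K[1,2])/K[1,1]*d,-d,np.ones(len(d))]
    return (P@p["cam_to_world"].T)[:,:3],p["frame"][r,c]
def save(p,n): cv2.imwrite("pics/"+n,p["frame"][:,:,::-1])
E
python3 - <<'E'
from h import *
s=arm.observe(); print({k:np.round(v,3) for k,v in s.items()},arm.hold_point_z)
ims=[]
for cam in ("scene","top"):
    p=vision.get_image(cam); ims.append(p["frame"])
    for q in ("beaker_grip","rest","free_stand_seat","drying_beaker_grip"):
        for d in cut_out(q,p):
            P,C=cloud(p,d["mask"])
            print(cam,q,round(d["confidence"],2),d["point"],d["mask"].sum(),np.median(P,0).round(3),P.min(0).round(3),P.max(0).round(3),np.median(C,0))
save({"frame":ims[0]},"s0.png");save({"frame":ims[1]},"t0.png")
E
```

```text
{'clock': np.float64(0.0), 'joints': array([-1.376,  0.435,  0.025,  1.574, -0.012,  1.134, -0.075]), 'dq': array([-0.002,  0.001,  0.   , -0.001, -0.001,  0.002, -0.   ]), 'joint_efforts': array([-0.0000e+00, -6.6787e+01,  9.8500e-01, -3.1445e+01, -6.1000e-02,
        4.3000e-02,  0.0000e+00]), 'position': array([0.183, 0.597, 0.188]), 'ee_rot': array([-4.660e-01, -3.107e+00,  2.000e-03]), 'force': array([-0.948, -0.479,  0.043]), 'ft_torque': array([ 0.   ,  0.003, -0.025]), 'gripper_force': np.float64(0.0), 'width': np.float64(1.001)} 0.0188
scene beaker_grip 0.97 [185.5, 288.9] 779 [0.566 0.22  0.063] [ 0.534  0.172 -0.004] [0.623 0.341 0.076] [173. 167. 165.]
scene beaker_grip 0.82 [228.8, 232.5] 735 [0.404 0.178 0.038] [0.371 0.136 0.006] [0.45  0.25  0.048] [191. 101. 129.]
scene rest 0.75 [201.2, 284.4] 478 [0.567 0.222 0.011] [ 0.534  0.171 -0.003] [0.617 0.3   0.041] [62. 76. 82.]
scene free_stand_seat 0.96 [337.9, 407.9] 1146 [ 0.543 -0.277  0.012] [ 0.512 -0.309 -0.002] [ 0.587 -0.225  0.092] [121. 123. 127.]
scene free_stand_seat 0.82 [389.0, 427.4] 1444 [ 0.496 -0.385  0.012] [ 0.464 -0.419 -0.002] [ 0.546 -0.334  0.092] [180. 157.  36.]
top beaker_grip 0.92 [204.1, 165.6] 1236 [0.572 0.233 0.069] [ 0.537  0.179 -0.   ] [0.617 0.303 0.078] [138. 131. 126.]
top beaker_grip 0.7 [279.9, 182.4] 1164 [0.415 0.198 0.04 ] [ 0.374  0.143 -0.   ] [0.456 0.263 0.051] [145.  78.  97.]
top rest 0.55 [200.6, 194.9] 80 [0.584 0.189 0.012] [0.538 0.179 0.001] [0.61  0.27  0.044] [74.  76.5 73.5]
top free_stand_seat 0.73 [244.9, 456.3] 1074 [ 0.503 -0.369  0.012] [ 0.468 -0.412 -0.005] [ 0.543 -0.334  0.091] [142. 125.  10.]
top free_stand_seat 0.56 [221.8, 403.2] 1031 [ 0.549 -0.262  0.013] [ 0.515 -0.304 -0.001] [ 0.589 -0.228  0.092] [106. 106. 106.]
top drying_beaker_grip 0.98 [202.3, 323.0] 462 [ 0.575 -0.086  0.122] [ 0.557 -0.108  0.016] [ 0.598 -0.065  0.128] [142. 144. 146.]
```

View pics/s0.png

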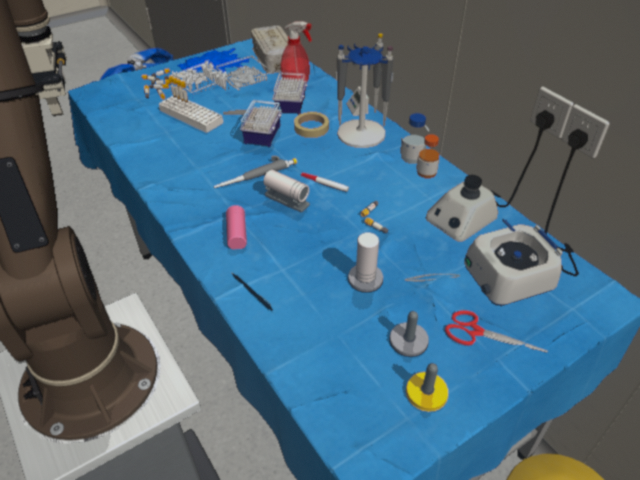

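View pics/t0.png

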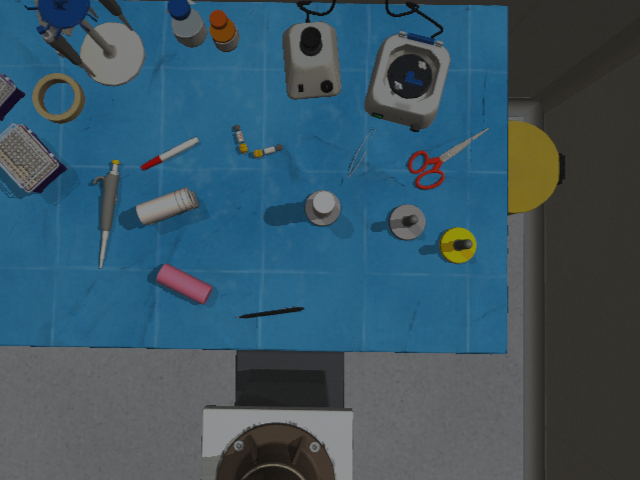

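White beaker in grey rest at scene (289,186) / top (166,205) is the one meant; the pink one at top (183,283) is the look-alike. Grey empty stand at top (403,222) is the goal; yellow (456,245) isn't; the drying beaker is at top (323,205).

Run:
```python
from h import *
from scipy.optimize import least_squares
Ps={}
for cam in ("scene","top"):
    p=vision.get_image(cam)
    P,C=cloud(p)
    b=(abs(P[:,0]-.575)<.07)&(abs(P[:,1]-.235)<.085)&(P[:,2]>.047)&(P[:,2]<.085)
    Q=P[b]; 
    # axis fit at z=.05, r=.022
    def f(v):
        d=np.array([np.cos(v[2]),np.sin(v[2])]); w=Q[:,:2]-v[:2]
        return np.hypot(w@[-d[1],d[0]],Q[:,2]-.05-v[3])-.022
    r=least_squares(f,[.575,.235,-1.4,0],loss="soft_l1",f_scale=.002); v=r.x
    d=np.array([np.cos(v[2]),np.sin(v[2])]); s=Q[:,:2]@d
    print(cam,len(Q),v.round(4),"ext",np.percentile(s,[0,1,99,100]).round(4),"rms",np.sqrt(np.mean(r.fun**2)))
    o=v[:2]-d*(v[:2]@d)
    print("ends",o+d*s.min(),o+d*s.max(), "dir",d)
    for nm,c in(("free",(.549,-.265)),("dry",(.577,-.086))):
        a=np.hypot(P[:,0]-c[0],P[:,1]-c[1])<.045
        foot=P[a&(abs(P[:,2]-.012)<.005)]; top=P[a&(P[:,2]>.075)]
        (x,y),rr=cv2.minEnclosingCircle(foot[:,:2].astype(np.float32))
        print(cam,nm,"foot",x,y,rr,np.median(foot[:,2]),"tip",np.median(top,0),top.min(0),top.max(0))
    cr=p["frame"][160:260,120:220] if cam=="top" else p["frame"][155:225,250:330]
    Ps[cam]=cv2.resize(cr,(400,400),interpolation=cv2.INTER_CUBIC)
    if cam=="top": Ps["st"]=cv2.resize(p["frame"][190:265,380:480],(533,400),interpolation=cv2.INTER_CUBIC)
save({"frame":np.hstack([Ps["top"],Ps["scene"]])},"c1.png")
```

```text
scene 674 [ 6.5030e-01  2.9500e-02 -1.2073e+00 -1.0000e-03] ext [-0.0688 -0.0668  0.0407  0.0425] rms 0.0037335607594342164
ends [0.55347688 0.28415587] [0.59303632 0.18016786] dir [ 0.35556325 -0.93465222]
scene free foot 0.5493163466453552 -0.27161553502082825 0.03889022022485733 0.01166587956916837 tip [ 0.54705463 -0.27391903  0.08434338] [ 0.54049639 -0.28014283  0.07504567] [ 0.55719442 -0.26334566  0.09047577]
scene dry foot 0.5764564275741577 -0.09109818935394287 0.038869570940732956 0.011425847488370111 tip [ 0.57008124 -0.09989639  0.11494553] [ 0.55456532 -0.11443938  0.07508051] [ 0.59927658 -0.06780103  0.1248089 ]
top 1158 [ 6.4900e-01  4.2700e-02 -1.2035e+00  7.0000e-04] ext [-0.0704 -0.0683  0.0393  0.04  ] rms 0.001964700805912617
ends [0.55438704 0.2886984 ] [0.59402293 0.18568416] dir [ 0.35909771 -0.93329997]
top free foot 0.5485455989837646 -0.2625885605812073 0.04307312145829201 0.012080779545242892 tip [ 0.55112537 -0.26525182  0.08552408] [ 0.54212794 -0.27546917  0.07524472] [ 0.56005622 -0.25693394  0.09297125]
top dry foot 0.5801876783370972 -0.08440706133842468 0.0413067601621151 0.012249544769955989 tip [ 0.57674511 -0.08630778  0.12196456] [ 0.55691738 -0.10768768  0.07544005] [ 0.59982355 -0.06522731  0.13025464]
```

View pics/c1.png

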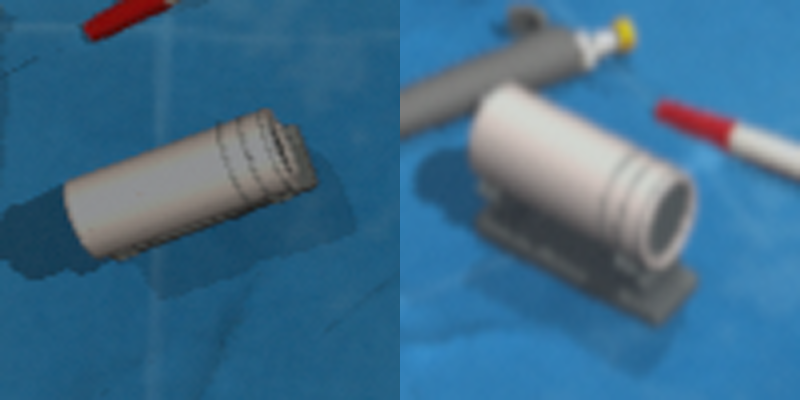

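The crop shows the white beaker with its open, ringed mouth towards -y (right, (290,155) in the left half), and the grey rest underneath; not the pink one. Moving above it.

Request:
play_rows --increments "-3.6 -1.7 0 0 1;-3.6 -1.7 0 0 1;-3.6 -1.7 0 0 1;-3.6 -1.7 0 0 1;-3.6 -1.7 0 0 1" --grip_force 5

```text
clock: 1.02
position: [0.3317, 0.462, 0.1887]
ee_rot: [0.466, 3.107, 0.001]
force: [-0.5, 1.6, -0.6]
width: 0.998
gripper_force: 0.0
```

Request:
play_rows --increments "-3.6 -1.7 0 0 1;-3.6 -1.7 0 0 1;-3.6 -1.7 0 0 1;-3.6 -1.7 0 0 1;-3.6 -1.7 0 0 1"

```text
clock: 1.43
position: [0.4789, 0.3279, 0.1889]
ee_rot: [0.466, 3.106, 0.001]
force: [0.5, 0.6, -0.3]
width: 1.0
gripper_force: 0.0
```

Request:
play_rows --increments "-3.6 -1.7 0 0 1;-3.6 -1.7 0 0 1;-3.6 -1.7 0 0 1;0 0 0 7 1;0 0 0 7 1"

```text
clock: 1.85
position: [0.5684, 0.2451, 0.1885]
ee_rot: [0.858, 3.021, -0.001]
force: [-1.1, 1.1, -0.2]
width: 1.001
gripper_force: 0.0
```

Request:
play_rows --increments "0 0 0 7 1;0 0 0 7 1;0 0 0 7 1;0 0 0 7 1;0 0 0 7 1"

```text
clock: 2.27
position: [0.5659, 0.2489, 0.1886]
ee_rot: [-1.72, -2.629, -0.0]
force: [0.7, 0.5, 0.3]
width: 0.999
gripper_force: 0.0
```

Request:
play_rows --increments "0 0 0 3 1;0 0 0 0 1"

```text
clock: 2.43
position: [0.5658, 0.2491, 0.1885]
ee_rot: [1.784, 2.586, -0.0]
force: [-0.4, 0.3, 0.1]
width: 0.999
gripper_force: 0.0
```

```bash
cat >> h.py <<'E'
def fitb(P,c,L=.09):
    from scipy.optimize import least_squares
    Q=P[(np.hypot(P[:,0]-c[0],P[:,1]-c[1])<L)&(P[:,2]>.052)&(P[:,2]<.085)]
    def f(v):
        d=np.array([np.cos(v[2]),np.sin(v[2])]); w=Q[:,:2]-v[:2]
        return np.hypot(w@[-d[1],d[0]],Q[:,2]-v[3])-.022
    v=least_squares(f,[*c,-1.2,.05],loss="soft_l1",f_scale=.002).x
    d=np.array([np.cos(v[2]),np.sin(v[2])]); s=Q[:,:2]@d; o=v[:2]-d*(v[:2]@d)
    return v,o+d*s.min(),o+d*s.max(),d
E
python3 - <<'E'
from h import *
p=vision.get_image("wrist"); save(p,"w1.png"); P,C=cloud(p)
print(fitb(P,(.573,.235)))
for d in cut_out("beaker_grip",p):
    Q,_=cloud(p,d["mask"]); print(d["confidence"],d["point"],Q.min(0),Q.max(0))
E
```

```text
(array([ 0.85263235, -0.4866725 , -1.20352421,  0.04953395]), array([0.55421588, 0.28898279]), array([0.59375776, 0.18620405]), array([ 0.35907081, -0.93331032]))
0.95 [198.2, 133.7] [0.3703436  0.12725458 0.00094879] [0.45628117 0.2590088  0.04505981]
0.67 [230.9, 316.9] [0.53474722 0.15515091 0.00216041] [0.6143942  0.29588533 0.07383954]
```

View pics/w1.png

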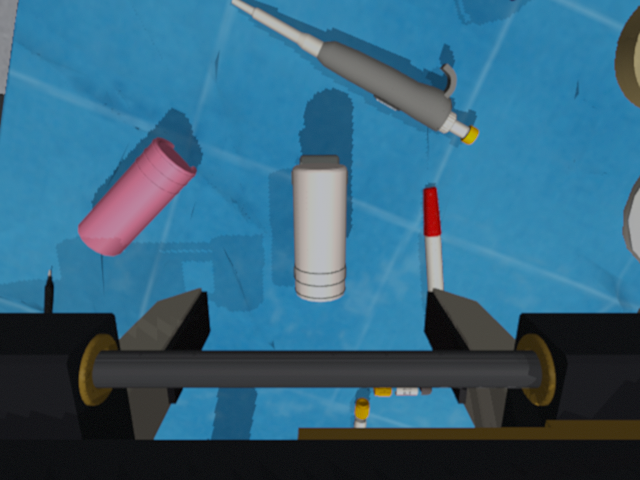

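Beaker at (318,230) between the fingers' lines, mouth (rings) below; pink one at (137,195) stays clear.

Request:
play_rows --increments "0.32 0.34 3.5 0 1;0 0 3.5 0 1;0 0 3.5 0 1;0 0 3.5 0 1;0 0 1.7 0 1"

```text
clock: 2.95
position: [0.5656, 0.2522, 0.0275]
ee_rot: [-1.776, -2.588, 0.006]
force: [-0.9, -0.8, -0.1]
width: 0.999
gripper_force: 0.0
```

Request:
play_rows --increments "0 0 0 0 -1;0 0 0 0 -1;0 0 0 0 -1;0 0 0 0 -1;0 0 0 0 -1" --grip_force 4

```text
clock: 3.37
position: [0.5692, 0.2537, 0.0333]
ee_rot: [1.78, 2.587, 0.004]
force: [-0.4, 1.2, -0.2]
width: 0.687
gripper_force: 0.0
```

Request:
play_rows --increments "0 0 0 0 -1;0 0 0 0 -1;0 0 0 0 -1;0 0 0 0 -1;0 0 0 0 -1"

```text
clock: 3.78
position: [0.568, 0.2531, 0.0316]
ee_rot: [1.781, 2.588, 0.0]
force: [-0.7, -0.0, -0.3]
width: 0.322
gripper_force: 0.0
```

Request:
play_rows --increments "0 0 0 0 -1;0 0 0 0 -1"

```text
clock: 3.95
position: [0.5674, 0.2529, 0.0315]
ee_rot: [-1.78, -2.587, 0.001]
force: [-3.6, -1.0, 3.3]
width: 0.212
gripper_force: 3.6
```

Run:
```python
from h import *
p=vision.get_image("wrist"); q=vision.get_image("scene")
save({"frame":np.hstack([cv2.resize(p["frame"],(400,300)),cv2.resize(q["frame"][130:250,210:370],(400,300))])},"w2.png")
```

```text
(no output)
```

View pics/w2.png

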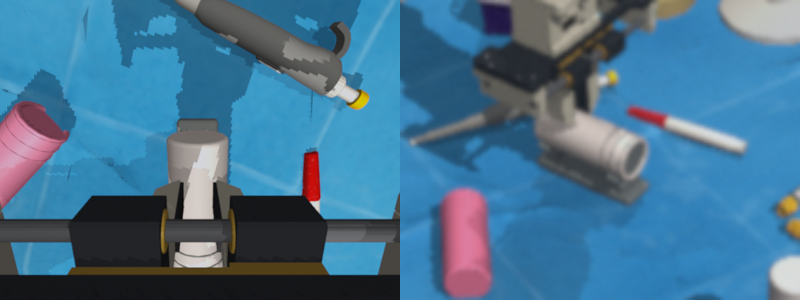

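Gripped (contact 3.6 N), beaker still in the rest. Lift and see whether the mouth swings down.

Request:
play_rows --increments "0 0 -1.5 0 -1;0 0 -1.5 0 -1;0 0 -1.5 0 -1;0 0 -2 0 -1;0 0 -2 0 -1"

```text
clock: 4.47
position: [0.5679, 0.253, 0.1171]
ee_rot: [1.781, 2.588, -0.001]
force: [-0.7, 0.1, -0.3]
width: 0.002
gripper_force: 0.0
```

Request:
play_rows --increments "0 0 -2 0 -1;0 0 -2 0 -1;0 0 -2 0 -1;0 0 0 0 -1;0 0 0 0 -1"

```text
clock: 4.88
position: [0.5689, 0.2534, 0.1777]
ee_rot: [1.78, 2.587, 0.004]
force: [-0.2, 0.7, -1.0]
width: 0.004
gripper_force: 0.0
```

```bash
cat > view.py <<'E'
from h import *
import sys
# height/axis of held beaker: points near grasp, lower than fingers, white-ish
s=arm.observe(); t=s["position"]; R=cv2.Rodrigues(np.array(s["ee_rot"]))[0]
out=[]
for cam in ("wrist","scene"):
    p=vision.get_image(cam); P,C=cloud(p); C=C.astype(int)
    L=(P-t)@R
    m=(abs(L[:,1])<.03)&(np.abs(L[:,0])<.1)&(L[:,2]>-.065)&(L[:,2]<.075)&(C.min(1)>110)&(np.ptp(C,axis=1)<35)
    Q=L[m]; print(cam,m.sum(),np.percentile(Q,[2,50,98],axis=0).round(3).tolist() if m.sum() else "")
    out.append(p["frame"])
if len(sys.argv)>1:
    c=[int(v) for v in sys.argv[2:]]
    save({"frame":np.hstack([cv2.resize(out[0],(400,300)),cv2.resize(out[1][c[0]:c[0]+150,c[1]:c[1]+200],(400,300))])},sys.argv[1])
E
python3 view.py l1.png 90 200
```

```text
wrist 56 [[0.011, -0.009, -0.044], [0.012, -0.002, -0.039], [0.013, 0.007, -0.037]]
scene 71 [[-0.014, -0.02, -0.065], [-0.011, -0.005, -0.055], [0.009, 0.015, -0.041]]
```

View pics/l1.png

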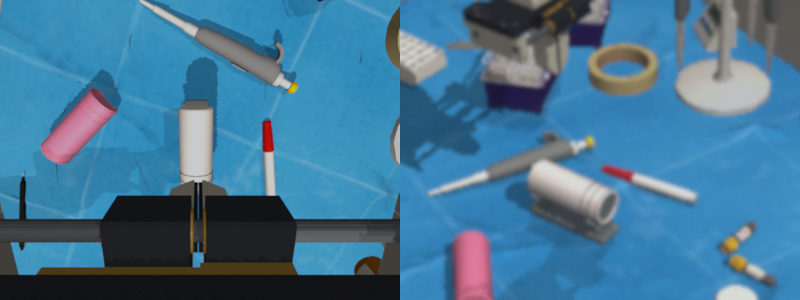

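The grip slipped off: the beaker still lies in the rest and the fingers are shut. I'll measure where the fingertips really are against the TCP frame.

Run:
```python
from h import *
s=arm.observe(); t=s["position"]; R=cv2.Rodrigues(np.array(s["ee_rot"]))[0]
for cam in("wrist","scene","top"):
    p=vision.get_image(cam); P,_=cloud(p)
    if cam!="scene": print(cam,"beaker",fitb(P,(.573,.235)))
    L=(P-t)@R; m=(abs(L[:,1])<.06)&(abs(L[:,0])<.05)&(L[:,2]>-.07)&(L[:,2]<.06)
    Q=L[m]; print(cam,m.sum())
    if m.sum():
        for z in np.arange(-.07,.06,.01):
            k=Q[(Q[:,2]>=z)&(Q[:,2]<z+.01)]
            if len(k): print("  z%.2f"%z,len(k),k.min(0).round(3),k.max(0).round(3))
```

```text
wrist beaker (array([ 0.79223462, -0.32888993, -1.20302714,  0.0495725 ]), array([0.55414264, 0.28905095]), array([0.59345148, 0.1870293 ]), array([ 0.35953469, -0.93313172]))
wrist 1934
  z-0.07 283 [ 0.01  -0.013 -0.07 ] [ 0.014  0.016 -0.06 ]
  z-0.06 1017 [ 0.01  -0.016 -0.06 ] [ 0.013  0.018 -0.05 ]
  z-0.05 578 [ 0.01  -0.014 -0.05 ] [ 0.013  0.016 -0.04 ]
  z-0.04 56 [ 0.01  -0.005 -0.04 ] [ 0.013  0.006 -0.036]
scene 168
  z-0.07 68 [-0.016 -0.022 -0.07 ] [ 0.012  0.017 -0.06 ]
  z-0.06 62 [-0.014 -0.021 -0.06 ] [ 0.009  0.017 -0.05 ]
  z-0.05 34 [-0.014 -0.017 -0.05 ] [ 0.011  0.014 -0.04 ]
  z-0.04 4 [-0.009 -0.008 -0.04 ] [ 0.007  0.003 -0.038]
top beaker (array([ 2.35852766, -4.38311589, -1.20223935,  0.05084715]), array([0.55639331, 0.28316006]), array([0.59411509, 0.18548686]), array([ 0.36026969, -0.93284819]))
top 0
```

Request:
play_rows --increments "0 0 0 0 0.3;0 0 0 0 0.3;0 0 0 0 0.3;0 0 0 0 0.3;0 0 0 0 0.3"

```text
clock: 5.55
position: [0.568, 0.253, 0.1765]
ee_rot: [-1.781, -2.588, 0.0]
force: [-1.1, 0.2, 0.2]
width: 0.318
gripper_force: 0.0
```

Request:
play_rows --increments "0 0 0 0 0.3;0 0 0 0 0.3;0 0 0 0 0.3;0 0 0 0 0.3;0 0 0 0 0.3"

```text
clock: 5.97
position: [0.568, 0.2531, 0.1766]
ee_rot: [1.781, 2.588, 0.0]
force: [-1.0, 0.8, -0.5]
width: 0.638
gripper_force: 0.0
```

```bash
cat > tips.py <<'E'
from h import *
s=arm.observe(); t=s["position"]; R=cv2.Rodrigues(np.array(s["ee_rot"]))[0]
print(t,s["width"])
for cam in("wrist","scene"):
    p=vision.get_image(cam); P,_=cloud(p)
    L=(P-t)@R; m=(abs(L[:,1])<.08)&(abs(L[:,0])<.03)&(L[:,2]>-.07)&(L[:,2]<.03)
    for n,sg in(("+y",1),("-y",-1)):
        Q=L[m&(L[:,1]*sg>0)]
        if len(Q):print(cam,n,len(Q),Q.min(0).round(3),Q.max(0).round(3),"tip",Q[Q[:,2]>Q[:,2].max()-.01].mean(0).round(3))
E
python3 tips.py
```

```text
[0.56798287 0.25308614 0.17656135] 0.6377563596729192
wrist +y 2158 [-0.008  0.03  -0.07 ] [ 0.013  0.048 -0.037] tip [ 0.007  0.033 -0.043]
wrist -y 2173 [-0.008 -0.046 -0.07 ] [ 0.013 -0.028 -0.037] tip [ 0.007 -0.031 -0.043]
scene +y 136 [-0.015  0.026 -0.07 ] [ 0.01   0.045 -0.038] tip [-0.004  0.031 -0.043]
scene -y 108 [-0.015 -0.052 -0.07 ] [ 0.011 -0.03  -0.039] tip [-0.01  -0.037 -0.044]
```

The real fingertips sit 37 mm short of the reported TCP (open and shut, seen by both cameras), so the grasp point is at tool z ≈ -56 mm. I'll go down to reported z ≈ -0.006 for the regrip, slowing at the end and watching the force.

Request:
play_rows --increments "0 0 3.5 0 0.5;0 0 3.5 0 0.5;0 0 3.5 0 0.5;0 0 3 0 0.5;0 0 1.5 0 0.5"

```text
clock: 6.48
position: [0.5658, 0.2522, 0.0227]
ee_rot: [-1.78, -2.586, 0.006]
force: [-1.0, 0.5, -0.2]
width: 0.747
gripper_force: 0.0
```

Request:
play_rows --increments "0 0 1.2 0 0.5;0 0 1 0 0.5;0 0 1 0 0.5;0 0 0 0 0.5;0 0 0 0 -1"

```text
clock: 6.9
position: [0.5683, 0.2532, -0.0052]
ee_rot: [1.781, 2.588, 0.001]
force: [-0.4, -0.9, 0.3]
width: 0.712
gripper_force: 0.0
```

Request:
play_rows --increments "0 0 0 0 -1;0 0 0 0 -1;0 0 0 0 -1;0 0 0 0 -1;0 0 0 0 -1"

```text
clock: 7.32
position: [0.5671, 0.2529, -0.0051]
ee_rot: [-1.78, -2.587, 0.001]
force: [-5.0, -0.9, 5.2]
width: 0.487
gripper_force: 4.0
```

Now closed on 44.8 mm with 4 N. Lifting.

Request:
play_rows --increments "0 0 -1 0 -1;0 0 -2 0 -1;0 0 -2.5 0 -1;0 0 -3 0 -1;0 0 -3 0 -1"

```text
clock: 7.73
position: [0.5681, 0.2529, 0.1113]
ee_rot: [1.781, 2.587, 0.0]
force: [-0.0, -0.0, 0.3]
width: 0.486
gripper_force: 4.0
```

Request:
play_rows --increments "0 0 -3 0 -1;0 0 -3 0 -1;0 0 -2 0 -1;0 0 0 0 -1;0 0 0 0 -1"

```text
clock: 8.15
position: [0.569, 0.2535, 0.1914]
ee_rot: [1.78, 2.587, 0.006]
force: [-0.2, 0.2, -2.0]
width: 0.484
gripper_force: 4.0
```

```bash
sed -i 's/L\[:,2\]>-.065)&(L\[:,2\]<.075)/L[:,2]>-.1)\&(L[:,2]<.04)/' view.py; python3 view.py l2.png 90 200
```

```text
wrist 13143 [[-0.027, -0.017, -0.077], [0.015, 0.002, -0.075], [0.037, 0.02, -0.064]]
scene 556 [[-0.075, -0.028, -0.076], [-0.042, -0.013, -0.068], [-0.002, 0.023, -0.037]]
```

View pics/l2.png

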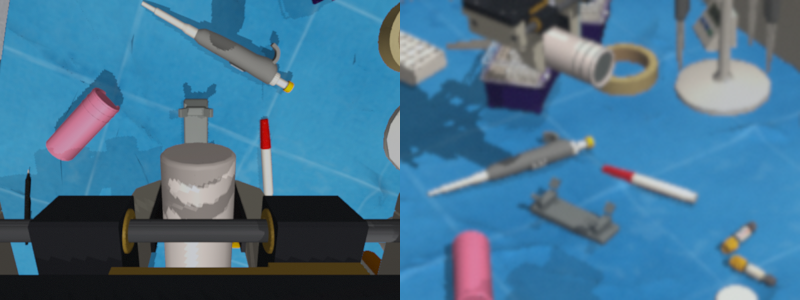

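Beaker held at 37 mm from its closed end, still level; rest is empty. Now lower the grip force so it swings.

Request:
play_rows --increments "0 0 0 0 -1;0 0 0 0 -1;0 0 0 0 -1" --grip_force 3

```text
clock: 8.5
position: [0.5676, 0.2529, 0.1886]
ee_rot: [-1.781, -2.587, 0.002]
force: [0.4, 0.4, -0.1]
width: 0.486
gripper_force: 3.0
```

```bash
python3 view.py
```

```text
wrist 13034 [[-0.027, -0.017, -0.077], [0.015, 0.002, -0.075], [0.037, 0.02, -0.064]]
scene 573 [[-0.075, -0.027, -0.078], [-0.042, -0.013, -0.07], [-0.002, 0.023, -0.037]]
```

Request:
play_rows --increments "0 0 -2.5 0 -1;0 0 2 0 -1;0 0 -2.5 0 -1;0 0 0 0 -1;0 0 0 0 -1"

```text
clock: 9.02
position: [0.5688, 0.2533, 0.2204]
ee_rot: [1.78, 2.587, 0.003]
force: [0.3, 0.5, -1.5]
width: 0.48
gripper_force: 3.0
```

```bash
python3 view.py
```

```text
wrist 12349 [[-0.03, -0.017, -0.079], [0.015, 0.002, -0.075], [0.036, 0.02, -0.063]]
scene 613 [[-0.076, -0.028, -0.075], [-0.042, -0.013, -0.066], [-0.002, 0.025, -0.032]]
```

Request:
play_rows --increments "0 0 2 0 -0.08;0 0 2 0 -0.08;0 0 2 0 -0.08"

```text
clock: 9.37
position: [0.5678, 0.2531, 0.1583]
ee_rot: [-1.781, -2.588, -0.0]
force: [-0.0, 0.0, -2.0]
width: 0.488
gripper_force: 3.0
```

Request:
play_rows --increments "0 0 0 0 -0.06;0 0 0 0 -0.06"

```text
clock: 9.53
position: [0.567, 0.2527, 0.1584]
ee_rot: [-1.78, -2.587, 0.004]
force: [0.2, -0.1, -0.4]
width: 0.486
gripper_force: 3.0
```

Request:
play_rows --increments "0 0 0 0 -0.045;0 0 0 0 -0.045"

```text
clock: 9.7
position: [0.5688, 0.2533, 0.1608]
ee_rot: [1.781, 2.587, 0.003]
force: [-0.8, -0.3, -0.6]
width: 0.485
gripper_force: 3.0
```

```bash
python3 view.py
```

```text
wrist 12422 [[-0.029, -0.017, -0.079], [0.015, 0.002, -0.075], [0.036, 0.02, -0.063]]
scene 578 [[-0.076, -0.028, -0.076], [-0.042, -0.012, -0.067], [-0.004, 0.026, -0.033]]
```

The friction holds it level even at 3 N. Plan: use the empty stand's fixed peg as a pusher. I'll press the closed end up on the peg tip, then push the mouth side against the peg until the beaker hangs vertical. First carry it over, skirting the drying beaker, with a firmer grip.

Request:
play_rows --increments "0 0 -2 0 -1;-2.7 -2.5 0 0 -1;-2.7 -2.5 0 0 -1;-2.7 -2.5 0 0 -1;-2.7 -2.5 0 0 -1" --grip_force 10

```text
clock: 10.22
position: [0.5129, 0.1152, 0.1803]
ee_rot: [1.78, 2.588, 0.002]
force: [0.4, -0.7, -1.0]
width: 0.483
gripper_force: 10.0
```

Request:
play_rows --increments "-2.7 -2.5 0 0 -1;-2.7 -2.5 0 0 -1;-2.7 -2.5 0 0 -1;-2.7 -2.5 0 0 -1;-3.9 0 0 0 -1"

```text
clock: 10.63
position: [0.4678, -0.0575, 0.18]
ee_rot: [-1.779, -2.585, -0.002]
force: [0.6, 1.1, -1.4]
width: 0.481
gripper_force: 10.0
```

Request:
play_rows --increments "-3.9 0 0 0 -1;-3.9 0 0 0 -1;-3.9 0 0 0 -1;-3.9 0 0 0 -1;-3.9 0 0 0 -1"

```text
clock: 11.05
position: [0.5428, -0.2406, 0.1804]
ee_rot: [1.779, 2.587, 0.001]
force: [0.9, 0.8, -0.5]
width: 0.483
gripper_force: 10.0
```

Request:
play_rows --increments "-3.9 0 0 0 -1;-3.9 0 0 0 -1;-3.9 0 0 0 -1;0 0 0 0 -1;0 0 0 0 -1"

```text
clock: 11.47
position: [0.5833, -0.3512, 0.1795]
ee_rot: [1.785, 2.584, -0.002]
force: [0.1, 0.6, -0.9]
width: 0.48
gripper_force: 10.0
```

```bash
cat > peg.py <<'E'
from h import *
s=arm.observe(); t=s["position"]; R=cv2.Rodrigues(np.array(s["ee_rot"]))[0]
print(t,R.round(3).tolist())
p=vision.get_image("wrist"); P,C=cloud(p)
a=np.hypot(P[:,0]-.549,P[:,1]+.266)<.03
T=P[a&(P[:,2]>.06)&(P[:,2]<.095)]; print("peg",len(T),T.min(0),T.max(0))
tt=T[T[:,2]>T[:,2].max()-.003]; c=tt.mean(0); print("tip",len(tt),c)
for z0,z1 in((.06,.078),(.02,.06)):
    B=P[a&(P[:,2]>z0)&(P[:,2]<z1)]
    if len(B)>20:
        from scipy.optimize import least_squares
        print("axis",len(B),least_squares(lambda v:np.hypot(B[:,0]-v[0],B[:,1]-v[1])-.01,c[:2],loss="soft_l1",f_scale=.002).x)
print("rel tool",((c-t)@R).round(4))
E
python3 peg.py; python3 view.py
```

```text
[ 0.58329109 -0.35116459  0.17954687] [[-0.354, 0.935, -0.0], [0.935, 0.354, -0.002], [-0.002, -0.001, -1.0]]
peg 678 [ 0.54207783 -0.27642685  0.07670629] [ 0.5615177  -0.25680104  0.09019476]
tip 196 [ 0.55168245 -0.26686792  0.08817345]
rel tool [0.0902 0.0003 0.0912]
wrist 12257 [[-0.03, -0.017, -0.079], [0.015, 0.002, -0.075], [0.036, 0.02, -0.063]]
scene 812 [[-0.073, -0.022, -0.074], [-0.051, -0.013, -0.067], [-0.024, 0.014, -0.046]]
```

Peg tip is at tool x +90 mm. Move 60 mm, so it stands under the closed end, then press gently.

Request:
play_rows --increments "3 0 0 0 -1;3 0 0 0 -1;0 0 3.5 0 -1;0 0 3.5 0 -1;0 0 3.2 0 -1" --grip_force 5

```text
clock: 12.03
position: [0.5631, -0.289, 0.0774]
ee_rot: [1.775, 2.59, 0.003]
force: [0.4, -0.3, -0.9]
width: 0.484
gripper_force: 5.0
```

Request:
play_rows --increments "0 0 0.7 0 -1;0 0 0.7 0 -1;0 0 0.7 0 -1;0 0 0.6 0 -1" --grip_force 4

```text
clock: 12.37
position: [0.5636, -0.2924, 0.0519]
ee_rot: [1.779, 2.586, 0.001]
force: [0.4, -1.3, 1.5]
width: 0.487
gripper_force: 4.0
```

Request:
play_rows --increments "0 0 0.5 0 -1;0 0 0.5 0 -1;0 0 0.4 0 -1;0 0 0 0 -1"

```text
clock: 12.7
position: [0.5633, -0.293, 0.0367]
ee_rot: [1.78, 2.585, -0.0]
force: [3.1, -4.4, 1.1]
width: 0.488
gripper_force: 4.0
```

```bash
python3 view.py l3.png 250 330
```

```text
wrist 21973 [[-0.048, -0.027, -0.089], [0.026, 0.001, -0.069], [0.061, 0.027, 0.026]]
scene 1072 [[-0.071, -0.028, -0.063], [-0.034, -0.015, -0.03], [0.056, 0.011, 0.028]]
```

View pics/l3.png

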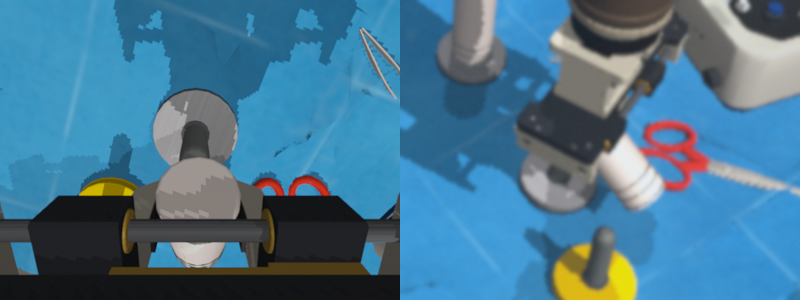

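It tilted about 45°, mouth down toward -x, as planned (closed end now seen from above at (197,190)). Next go over to the other side of the peg and push the mouth in.

Request:
play_rows --increments "0 0 -2.5 0 -1;0 0 -3 0 -1;0 0 -3.5 0 -1;3 0 0 0 -1;3 0 0 0 -1"

```text
clock: 13.22
position: [0.5412, -0.237, 0.1284]
ee_rot: [1.783, 2.583, 0.001]
force: [0.0, 1.2, -1.1]
width: 0.489
gripper_force: 4.0
```

Request:
play_rows --increments "3 0 0 0 -1;3 0 0 0 -1;0 0 2.5 0 -1;0 0 2.5 0 -1;0 0 2.5 0 -1"

```text
clock: 13.63
position: [0.5191, -0.1779, 0.0509]
ee_rot: [-1.778, -2.589, -0.002]
force: [-0.0, 0.7, -1.3]
width: 0.483
gripper_force: 4.0
```

Request:
play_rows --increments "0 0 0.3 0 -1;-1.2 0 0 0 -1;-1.2 0 0 0 -1;-1.2 0 0 0 -1;-1.2 0 0 0 -1"

```text
clock: 14.05
position: [0.5377, -0.2253, 0.0501]
ee_rot: [1.781, 2.588, 0.003]
force: [-1.2, 4.9, 1.8]
width: 0.481
gripper_force: 4.0
```

Request:
play_rows --increments "-0.6 0 0 0 -1;-0.4 0 0 0 -1;0 0 0 0 -1"

```text
clock: 14.3
position: [0.5411, -0.2353, 0.0495]
ee_rot: [1.781, 2.586, 0.001]
force: [0.5, 1.0, 0.6]
width: 0.462
gripper_force: 4.0
```

```bash
python3 view.py l4.png 220 310; python3 -c "
from h import *;print(arm.observe()['position'])"
```

```text
wrist 12962 [[-0.059, -0.024, -0.1], [0.061, -0.003, -0.094], [0.072, 0.019, 0.038]]
scene 773 [[-0.071, -0.029, -0.097], [-0.028, -0.009, 0.036], [0.066, 0.025, 0.04]]
[ 0.54055081 -0.23478343  0.04902398]
```

View pics/l4.png

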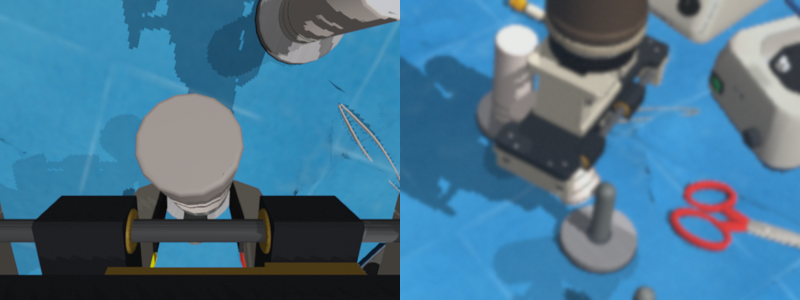

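```bash
cat > cap.py <<'E'
from h import *
s=arm.observe(); t=s["position"]; R=cv2.Rodrigues(np.array(s["ee_rot"]))[0]
p=vision.get_image("wrist"); 
z=p["z_map"]; 
P,C=cloud(p); L=(P-t)@R; C=C.astype(int)
m=(abs(L[:,1])<.035)&(abs(L[:,0])<.06)&(L[:,2]<-.06)&(L[:,2]>-.12)&(C.min(1)>110)&(np.ptp(C,axis=1)<35)
Q=L[m]; rng=np.random.default_rng(0); best=None
for i in range(200):
    a=Q[rng.choice(len(Q),3)]; n=np.cross(a[1]-a[0],a[2]-a[0]); k=np.linalg.norm(n)
    if k<1e-7: continue
    n/=k; inl=abs((Q-a[0])@n)<.0012
    if best is None or inl.sum()>best.sum(): best=inl
D=Q[best]; c=D.mean(0); n=np.linalg.svd(D-c,full_matrices=False)[2][2]; n*=np.sign(n[2])
print("cap pts",len(D),"centre",((D.min(0)+D.max(0))/2).round(4),"min",D.min(0).round(4),"max",D.max(0).round(4),"mouth dir in tool",n.round(3),"tilt deg",np.degrees(np.arccos(n[2])).round(1))
print("s",t.round(4),s["width"],s["gripper_force"])
E
python3 cap.py
```

```text
cap pts 13085 centre [ 0.0458 -0.0023 -0.1053] min [ 0.0315 -0.0233 -0.1165] max [ 0.06    0.0186 -0.0941] mouth dir in tool [-0.584  0.041  0.811] tilt deg 35.8
s [ 0.5406 -0.2348  0.049 ] 0.46517135008314403 3.9329987992735713
```

The push slid the beaker a bit in the pads (tilt 36° left, axis ~10 mm off the pad centre). Better lever: put the peg tip inside the mouth, then drag the lip on it. Lift off first and re-measure.

Request:
play_rows --increments "0.8 0 0 0 -1;0 0 -2.5 0 -1;0 0 -3 0 -1;0 0 0 0 -1;0 0 0 0 -1"

```text
clock: 14.87
position: [0.5382, -0.2266, 0.105]
ee_rot: [1.779, 2.586, 0.002]
force: [1.0, 0.2, -0.7]
width: 0.408
gripper_force: 3.8
```

```bash
python3 cap.py
python3 - <<'E'
from h import *
s=arm.observe(); t=s["position"]; R=cv2.Rodrigues(np.array(s["ee_rot"]))[0]
print("peg rel",((np.array([.552,-.267,.089])-t)@R).round(4))
p=vision.get_image("scene"); P,C=cloud(p); C=C.astype(int); L=(P-t)@R
m=(abs(L[:,1])<.045)&(L[:,0]>-.1)&(L[:,0]<.09)&(L[:,2]>-.13)&(L[:,2]<.06)&(C.min(1)>120)&(np.ptp(C,axis=1)<30)
Q=L[m]
for z in np.arange(-.13,.06,.01):
    k=Q[(Q[:,2]>=z)&(Q[:,2]<z+.01)]
    if len(k)>3: print("%.2f"%z,len(k),k.min(0).round(3)[:2],k.max(0).round(3)[:2])
E
```

```text
cap pts 33 centre [ 0.0287  0.0011 -0.1177] min [ 0.0248 -0.0096 -0.1199] max [ 0.0327  0.0117 -0.1154] mouth dir in tool [-0.419 -0.003  0.908] tilt deg 24.7
s [ 0.5382 -0.2266  0.105 ] 0.4081181634398227 3.8013031847910272
peg rel [-0.0434 -0.0009  0.0148]
-0.06 110 [-0.045 -0.024] [-0.009  0.021]
-0.05 71 [-0.044 -0.024] [-0.012  0.021]
-0.04 49 [-0.043 -0.023] [-0.023 -0.001]
-0.03 52 [-0.041 -0.024] [-0.02   0.002]
-0.02 52 [-0.04  -0.023] [-0.018  0.002]
-0.01 50 [-0.04  -0.024] [-0.016 -0.004]
-0.00 44 [-0.039 -0.024] [-0.016 -0.   ]
0.01 68 [-0.052 -0.024] [-0.014 -0.002]
0.02 36 [-0.037 -0.025] [-0.014 -0.008]
0.03 45 [-0.035 -0.025] [-0.013 -0.009]
0.04 46 [-0.033 -0.024] [-0.011 -0.006]
0.05 16 [-0.057 -0.022] [-0.017 -0.004]
```

Run:
```python
from h import *
s=arm.observe(); t=s["position"]; R=cv2.Rodrigues(np.array(s["ee_rot"]))[0]; print(t,s["width"],s["gripper_force"],s["force"])
for cam in("scene","wrist","top"):
    p=vision.get_image(cam); save(p,"n_%s.png"%cam)
    for d in cut_out("beaker_grip",p):
        P,C=cloud(p,d["mask"]); L=(P-t)@R
        m=(abs(L[:,0])<.12)&(abs(L[:,1])<.06)
        if m.sum()>30: 
            print(cam,round(d["confidence"],2),m.sum(),L[m].min(0).round(3),L[m].max(0).round(3),"world z",P[m][:,2].min().round(3),P[m][:,2].max().round(3))
            for z in np.arange(-.1,.1,.02):
                k=L[m&(L[:,2]>=z)&(L[:,2]<z+.02)]
                if len(k)>5: print("   %.2f"%z,len(k),k.min(0).round(3)[:2],k.max(0).round(3)[:2])
w=cv2.imread("pics/n_wrist.png"); sc=cv2.imread("pics/n_scene.png")
cv2.imwrite("pics/n.png",np.hstack([cv2.resize(w,(400,300)),cv2.resize(sc[220:370,310:510],(400,300))]))
```

```text
[ 0.53680162 -0.22596442  0.10301662] 0.4020880009439769 3.790735099464655 [ 0.39694311  0.53348207 -1.12821478]
scene 0.62 1058 [-0.043 -0.048 -0.107] [0.035 0.051 0.103] world z -0.0 0.21
   -0.06 347 [-0.043 -0.024] [-0.007  0.022]
   -0.04 142 [-0.043 -0.025] [-0.009  0.009]
   -0.02 152 [-0.04  -0.025] [0.003 0.004]
   0.00 149 [-0.038 -0.025] [0.005 0.005]
   0.02 148 [-0.039 -0.025] [0.006 0.002]
   0.04 100 [-0.035 -0.026] [ 0.006 -0.002]
   0.08 13 [-0.022  0.005] [0.035 0.051]
wrist 0.93 10857 [-0.074 -0.027 -0.12 ] [0.025 0.035 0.104] world z -0.001 0.223
   -0.06 4974 [-0.041 -0.019] [0.005 0.021]
   -0.04 1845 [-0.008 -0.02 ] [0.006 0.021]
   -0.02 1528 [-0.01  -0.021] [0.008 0.021]
   0.00 1147 [-0.005 -0.02 ] [0.01  0.021]
   0.02 921 [-0.009 -0.021] [0.013 0.02 ]
   0.04 431 [-0.008 -0.022] [0.013 0.021]
   0.08 6 [-0.033 -0.027] [-0.027 -0.026]
```

View pics/n.png

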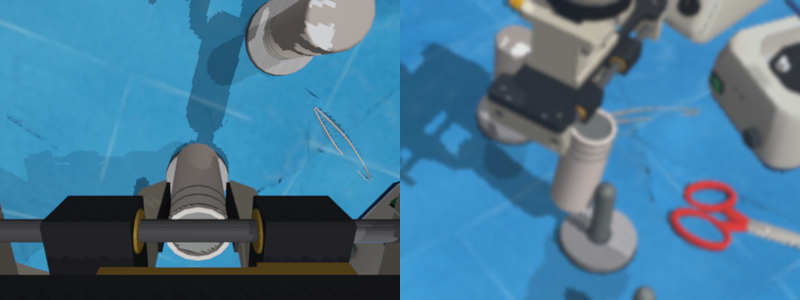

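The last picture shows trouble: lifting with the rim hooked on the peg turned the beaker mouth-up (mouth at (600,125) in the right half), and it is now held near the rim, off-centre. Recovery: move sideways (along y, which the pads hold) to free table, stand it there mouth-up, regrip centred near the rim, lay it flat, then regrip at the right place.

Request:
play_rows --increments "0 -1.5 0 0 -1;0 -2.5 0 0 -1;0 -2.5 0 0 -1;0 -1.5 1.5 0 -1;0 0 1.5 0 -1"

```text
clock: 15.68
position: [0.4594, -0.2572, 0.0737]
ee_rot: [1.786, 2.584, -0.001]
force: [1.2, 0.1, -1.2]
width: 0.404
gripper_force: 3.8
```

```bash
cat > st.py <<'E'
from h import *
s=arm.observe(); t=s["position"]; R=cv2.Rodrigues(np.array(s["ee_rot"]))[0]; print(t.round(4),s["width"],s["gripper_force"],s["force"].round(1))
for cam in("wrist","scene"):
    p=vision.get_image(cam)
    for d in cut_out("beaker_grip",p):
        P,C=cloud(p,d["mask"]); L=(P-t)@R
        m=(abs(L[:,0])<.15)&(abs(L[:,1])<.06)&(P[:,2]>.006)&(L[:,2]>-.11)
        if m.sum()>30: 
            print(cam,round(d["confidence"],2),m.sum(),"world z",P[m][:,2].min().round(3),P[m][:,2].max().round(3))
            for z in np.arange(.0,.2,.02):
                k=L[m&(P[:,2]>=z)&(P[:,2]<z+.02)]
                if len(k)>8: print("   z%.2f"%z,len(k),np.percentile(k,2,axis=0).round(3)[:2],np.percentile(k,98,axis=0).round(3)[:2])
E
python3 st.py
```

```text
[ 0.4594 -0.2572  0.0737] 0.4039628978324489 3.800188314346018 [ 1.2  0.1 -1.2]
wrist 0.76 11028 world z 0.011 0.13
   z0.02 669 [-0.    -0.019] [0.013 0.02 ]
   z0.04 1010 [-0.002 -0.019] [0.011 0.02 ]
   z0.06 1290 [-0.004 -0.019] [0.009 0.02 ]
   z0.08 1646 [-0.006 -0.018] [0.007 0.02 ]
   z0.10 2161 [-0.006 -0.017] [0.005 0.019]
   z0.12 4245 [-0.039 -0.016] [0.003 0.018]
scene 0.93 984 world z 0.014 0.181
   z0.00 10 [-0.03 -0.02] [-0.011 -0.002]
   z0.02 134 [-0.032 -0.022] [ 0.008 -0.   ]
   z0.04 133 [-0.034 -0.022] [0.005 0.001]
   z0.06 146 [-0.036 -0.022] [0.001 0.   ]
   z0.08 135 [-0.039 -0.022] [-0.004  0.   ]
   z0.10 147 [-0.041 -0.022] [-0.01   0.007]
   z0.12 278 [-0.041 -0.021] [-0.011  0.019]
```

Request:
play_rows --increments "0 0 1.2 0 -1;0 0 0.6 0 -1;0 0 0.1 0 -1;0 0 0 0 0.2;0 0 0 0 0.2"

```text
clock: 16.3
position: [0.4631, -0.2551, 0.0549]
ee_rot: [1.78, 2.588, 0.0]
force: [0.6, 0.3, -1.0]
width: 0.501
gripper_force: 0.0
```

Request:
play_rows --increments "0 0 0 0 0.3;0 0 0 0 0.3;0 0 0 0 0.3;0 0 -2 0 0.3;0 0 0 0 0.3"

```text
clock: 16.72
position: [0.4636, -0.2561, 0.0767]
ee_rot: [1.78, 2.585, 0.001]
force: [0.8, -1.3, 1.2]
width: 0.65
gripper_force: 0.0
```

```bash
python3 st.py
```

```text
[ 0.4636 -0.2561  0.0767] 0.6504893468946714 0.0 [ 0.8 -1.3  1.2]
wrist 0.73 10077 world z 0.006 0.112
   z0.00 314 [ 0.002 -0.018] [0.014 0.02 ]
   z0.02 548 [ 0.001 -0.018] [0.014 0.021]
   z0.04 688 [ 0.001 -0.018] [0.014 0.02 ]
   z0.06 879 [ 0.001 -0.018] [0.014 0.02 ]
   z0.08 1232 [-0.001 -0.019] [0.014 0.021]
   z0.10 6416 [-0.021 -0.019] [0.013 0.021]
wrist 0.37 1198 world z 0.006 0.116
   z0.00 1194 [-0.059  0.041] [-0.01  0.06]
scene 0.94 894 world z 0.006 0.113
   z0.00 83 [-0.033 -0.023] [-0.001  0.001]
   z0.02 132 [-0.032 -0.024] [ 0.001 -0.   ]
   z0.04 137 [-0.032 -0.024] [0.002 0.004]
   z0.06 142 [-0.033 -0.024] [-0.001  0.006]
   z0.08 138 [-0.033 -0.024] [-0.006  0.006]
   z0.10 262 [-0.032 -0.023] [-0.005  0.017]
```

Standing upright mouth-up, axis 8 mm to tool -x. Regrip near the rim and lay it towards +x (free table; yellow stand is the other way).

Request:
play_rows --increments "-0.8 0.1 2 0 0.3;0 0 2 0 0.3;0 0 0.1 0 -1;0 0 0 0 -1;0 0 0 0 -1" --grip_force 4

```text
clock: 17.33
position: [0.4661, -0.2623, 0.0338]
ee_rot: [-1.781, -2.587, 0.0]
force: [-0.5, 0.4, -0.4]
width: 0.488
gripper_force: 4.0
```

Request:
play_rows --increments "0 0 0 0 -1;0 0 0 0 -1"

```text
clock: 17.5
position: [0.4668, -0.2624, 0.0343]
ee_rot: [1.78, 2.587, 0.001]
force: [0.0, 0.3, -0.7]
width: 0.493
gripper_force: 4.0
```

Request:
play_rows --increments "1.5 0 0 0 -1;1.5 0 0 0 -1;1.5 0 0.2 0 -1;1.4 0 0.5 0 -1;1.3 0 0.7 0 -1"

```text
clock: 17.92
position: [0.4417, -0.1948, 0.0208]
ee_rot: [1.779, 2.586, 0.002]
force: [-0.0, 0.3, 5.1]
width: 0.49
gripper_force: 4.0
```

```bash
python3 st.py
```

```text
[ 0.4417 -0.1948  0.0208] 0.4897555231272553 3.9917528070509434 [-0.   0.3  5.1]
wrist 0.71 10044 world z 0.006 0.115
   z0.00 66 [-0.018 -0.014] [-0.008  0.015]
   z0.02 116 [-0.012 -0.014] [-0.     0.016]
   z0.04 162 [-0.004 -0.014] [0.008 0.015]
   z0.06 192 [-0.002 -0.016] [0.016 0.015]
   z0.08 602 [ 0.01  -0.013] [0.024 0.017]
   z0.10 8906 [-0.01  -0.018] [0.023 0.02 ]
scene 0.95 784 world z 0.009 0.13
   z0.00 60 [-0.057 -0.024] [-0.027  0.003]
   z0.02 190 [-0.056 -0.024] [-0.022  0.008]
   z0.04 205 [-0.047 -0.024] [-0.011  0.009]
   z0.06 190 [-0.039 -0.024] [-0.009  0.009]
   z0.08 113 [-0.031 -0.021] [-0.018  0.01 ]
   z0.10 24 [-0.022 -0.004] [-0.004  0.013]
```

Request:
play_rows --increments "1.6 0 0.2 0 -1;1.6 0 0.4 0 -1;1.5 0 0.6 0 -1;1.3 0 0.8 0 -1;1.2 0 1 0 -1"

```text
clock: 18.53
position: [0.416, -0.1281, -0.0099]
ee_rot: [1.78, 2.585, 0.001]
force: [0.5, -0.4, -0.5]
width: 0.488
gripper_force: 4.0
```

```bash
python3 st.py
```

```text
[ 0.416  -0.1281 -0.0099] 0.48800953765557437 3.999103687237948 [ 0.5 -0.4 -0.5]
wrist 0.57 10539 world z 0.028 0.092
   z0.04 1519 [ 0.015 -0.012] [0.022 0.013]
   z0.06 4907 [-0.016 -0.019] [0.019 0.021]
   z0.08 4106 [-0.009 -0.015] [0.005 0.017]
scene 0.65 950 world z 0.016 0.1
   z0.02 201 [-0.093 -0.025] [-0.042  0.015]
   z0.04 464 [-0.087 -0.024] [-0.021  0.016]
   z0.06 268 [-0.051 -0.022] [-0.019  0.015]
   z0.08 9 [-0.036 -0.046] [-0.007  0.004]
```

Request:
play_rows --increments "0.5 0 0.6 0 -1;0.4 0 0.6 0 -1;0.3 0 0.5 0 -1;0.2 0 0.3 0 -1;0 0 0.1 0 -1"

```text
clock: 19.15
position: [0.4093, -0.1142, -0.0321]
ee_rot: [-1.78, -2.587, 0.001]
force: [0.6, 1.0, 1.4]
width: 0.484
gripper_force: 4.0
```

```bash
python3 st.py
```

```text
[ 0.4093 -0.1142 -0.0321] 0.4835587135778872 3.9997637062333524 [0.6 1.  1.4]
wrist 0.96 10482 world z 0.007 0.07
   z0.00 9 [-0.    -0.021] [0.005 0.023]
   z0.02 2844 [ 0.012 -0.016] [0.018 0.018]
   z0.04 3793 [-0.014 -0.02 ] [0.014 0.022]
   z0.06 3836 [-0.007 -0.014] [0.008 0.015]
scene 0.75 916 world z 0.014 0.067
   z0.02 275 [-0.1   -0.023] [-0.025  0.014]
   z0.04 592 [-0.097 -0.022] [-0.024  0.013]
   z0.06 42 [-0.036 -0.011] [-0.007  0.011]
```

Nearly flat. Release, fingers staying either side so it cannot roll, and measure.

Request:
play_rows --increments "0 0 0 0 0.3;0 0 0 0 0.3;0 0 0 0 0.3;0 0 0 0 0.3"

```text
clock: 19.68
position: [0.4101, -0.1148, -0.0314]
ee_rot: [1.781, 2.588, 0.0]
force: [1.0, -0.3, 0.5]
width: 0.642
gripper_force: 0.0
```

```bash
cat > lie.py <<'E'
from h import *
from scipy.optimize import least_squares
s=arm.observe(); t=s["position"]; R=cv2.Rodrigues(np.array(s["ee_rot"]))[0]; print(t.round(4),s["width"])
for cam in("wrist","scene","top"):
    p=vision.get_image(cam)
    P,C=cloud(p); L=(P-t)@R; C=C.astype(int)
    m=(abs(L[:,0])<.16)&(abs(L[:,1])<.05)&(P[:,2]>.024)&(P[:,2]<.05)&(C.min(1)>90)&(np.ptp(C,axis=1)<40)
    Q=P[m]; print(cam,len(Q))
    if len(Q)<60: continue
    f=lambda v:np.hypot((L[m][:,1]-v[0]-v[1]*L[m][:,0]),P[m][:,2]-.022)-.022
    v=least_squares(f,[0,0],loss="soft_l1",f_scale=.002).x
    x=L[m][:,0]; print("  x range",np.percentile(x,[0,1,99,100]).round(4),"y=",v.round(4),"rms",np.sqrt(np.mean(f(v)**2)).round(4))
E
python3 lie.py; python3 st.py
```

```text
[ 0.4101 -0.1148 -0.0314] 0.6416656064476874
wrist 10252
  x range [-0.0406 -0.0324  0.0231  0.0238] y= [ 0.0014 -0.0093] rms 0.0042
scene 817
  x range [-0.0918 -0.0901  0.0024  0.0079] y= [0.0006 0.0042] rms 0.0058
top 170
  x range [-0.0869 -0.0865 -0.0607 -0.0591] y= [ 0.     -0.0207] rms 0.0019
[ 0.41   -0.1147 -0.0314] 0.6462932017291924 0.0 [0.  0.  0.1]
wrist 0.82 13396 world z 0.006 0.045
   z0.00 1638 [ 0.02  -0.017] [0.023 0.021]
   z0.02 6334 [-0.032 -0.019] [0.023 0.023]
   z0.04 5424 [-0.026 -0.009] [0.023 0.012]
```

Lies flat along tool x, closed end at -87 mm, mouth at +23 mm. Shift 50 mm to grip it 37 mm from the closed end.

Request:
play_rows --increments "-1.6 0.05 -0.3 0 0.3;-1.8 0 0 0 0.3;-1.6 0 0 0 0.3;0 0 0.4 0 0.3;0 0 0 0 -1"

```text
clock: 20.45
position: [0.4281, -0.1617, -0.0329]
ee_rot: [-1.783, -2.587, 0.0]
force: [-0.3, -0.2, -0.7]
width: 0.616
gripper_force: 0.0
```

Request:
play_rows --increments "0 0 0 0 -1;0 0 0 0 -1;0 0 0 0 -1;0 0 0 0 -1" --grip_force 4

```text
clock: 20.78
position: [0.428, -0.1604, -0.0325]
ee_rot: [-1.779, -2.588, -0.0]
force: [-0.2, 0.4, -1.3]
width: 0.485
gripper_force: 4.0
```

```bash
python3 lie.py;  python3 - <<'E'
from h import *
s=arm.observe(); t=s["position"]; R=cv2.Rodrigues(np.array(s["ee_rot"]))[0]
p=vision.get_image("scene"); P,C=cloud(p); L=(P-t)@R
m=(abs(L[:,0])<.06)&(abs(L[:,1])<.11)&(L[:,2]<-.06)&(L[:,2]>-.25); Q=L[m]
for z in np.arange(-.2,-.06,.01):
    k=Q[(Q[:,2]>=z)&(Q[:,2]<z+.01)]
    if len(k)>3: print("%.2f"%z,len(k),np.percentile(k,3,axis=0).round(3)[:2],np.percentile(k,97,axis=0).round(3)[:2])
E
```

```text
[ 0.428  -0.1604 -0.0325] 0.48484097095270606
wrist 27453
  x range [-0.0363 -0.028   0.0714  0.072 ] y= [0.001  0.0045] rms 0.001
scene 326
  x range [-0.0425 -0.0417  0.0679  0.0703] y= [-0.0007  0.0037] rms 0.0062
top 67
  x range [0.0486 0.0499 0.0706 0.0708] y= [ 0.0009 -0.0078] rms 0.0019
-0.20 164 [-0.038 -0.052] [0.029 0.007]
-0.19 87 [-0.024 -0.053] [ 0.018 -0.027]
-0.18 93 [-0.024 -0.053] [ 0.02  -0.003]
-0.17 105 [-0.024 -0.052] [0.018 0.01 ]
-0.16 211 [-0.027 -0.084] [0.021 0.015]
-0.15 1233 [-0.037 -0.096] [0.029 0.088]
-0.14 174 [-0.038 -0.096] [0.03  0.085]
-0.13 403 [-0.038 -0.093] [0.011 0.077]
-0.12 242 [-0.038 -0.089] [0.026 0.08 ]
-0.11 101 [-0.037 -0.088] [0.032 0.08 ]
-0.10 9 [-0.012  0.023] [-0.007  0.032]
-0.09 12 [-0.01   0.018] [-0.002  0.03 ]
-0.08 147 [-0.041 -0.018] [-0.002  0.022]
-0.07 144 [-0.041 -0.038] [0.002 0.034]
```

Good grip, 38 mm from the closed end; the hand's body does start 47 mm behind the grasp. Lift, go to the peg (mirrored: peg under the closed end on the -x side).

Request:
play_rows --increments "0 0 -1.5 0 -1;0 0 -3 0 -1;0 0 -3.5 0 -1;0 0 -3.5 0 -1;0 0 -2 0 -1" --grip_force 5

```text
clock: 21.4
position: [0.429, -0.1618, 0.1055]
ee_rot: [1.781, 2.585, 0.002]
force: [1.6, -0.7, -1.1]
width: 0.488
gripper_force: 5.0
```

Request:
play_rows --increments "-2.8 1.9 0 0 -1;-2.8 2 0 0 -1;-2.9 2 0 0 -1;-2.8 1.9 0 0 -1;0 0 1 0 -1"

```text
clock: 21.82
position: [0.5475, -0.2432, 0.0942]
ee_rot: [1.777, 2.581, -0.0]
force: [0.8, -0.1, -0.6]
width: 0.485
gripper_force: 5.0
```

Request:
play_rows --increments "0 0 1.5 0 -1;0 0 1.5 0 -1;0 0 1 0 -1" --grip_force 4

```text
clock: 22.07
position: [0.5405, -0.2384, 0.0509]
ee_rot: [-1.78, -2.586, 0.001]
force: [-1.0, 0.9, -1.0]
width: 0.483
gripper_force: 4.0
```

```bash
cat > tilt.py <<'E'
from h import *
from scipy.optimize import least_squares
# cylinder fit of the held beaker (axis in tool xz plane) from the wrist camera
s=arm.observe(); t=s["position"]; R=cv2.Rodrigues(np.array(s["ee_rot"]))[0]
print(t.round(4),s["width"],s["gripper_force"],"peg rel",((np.array([.552,-.267,.089])-t)@R).round(4))
for cam in("wrist","scene"):
    p=vision.get_image(cam); P,C=cloud(p); L=(P-t)@R; C=C.astype(int)
    m=(abs(L[:,1])<.026)&(L[:,0]>-.06)&(L[:,0]<.1)&(L[:,2]>-.11)&(P[:,2]>.015)&(C.min(1)>95)&(np.ptp(C,axis=1)<32)
    Q=L[m]; print(cam,len(Q))
    if len(Q)<80: continue
    best=None
    for a0 in (.2,.6,1.,1.4):
        def f(v):
            d=np.array([np.sin(v[2]),0,np.cos(v[2])]); w=Q-[v[0],v[1],-.056]
            return np.linalg.norm(np.cross(w,d),axis=1)-.022
        r=least_squares(f,[0,0,a0],loss="soft_l1",f_scale=.0015)
        if best is None or r.cost<best.cost: best=r
    v=best.x; d=np.array([np.sin(v[2]),0,np.cos(v[2])]); a=(Q-[v[0],v[1],-.056])@d; g=abs(f(v))<.003
    print("  axis x at pad",v[0].round(4),"y",v[1].round(4),"tilt from vertical",np.degrees(v[2]).round(1),"along",np.percentile(a[g],[1,99]).round(3),"inl",g.mean().round(2))
E
python3 tilt.py
```

```text
[ 0.5405 -0.2384  0.0509] 0.48339467758333043 4.000121096614748 peg rel [-0.0308  0.0004 -0.0381]
wrist 27208
  axis x at pad -0.0134 y 0.0011 tilt from vertical 80.9 along [-0.013  0.084] inl 1.0
scene 430
  axis x at pad -0.0546 y -0.0092 tilt from vertical -7.5 along [-0.029  0.089] inl 0.35
```

Contact starting (tilt 81° from vertical). Press on.

Request:
play_rows --increments "0 0 0.6 0 -1;0 0 0.6 0 -1;0 0 0.6 0 -1;0 0 0.5 0 -1;0 0 0 0 -1"

```text
clock: 22.58
position: [0.5413, -0.2385, 0.0287]
ee_rot: [-1.78, -2.588, 0.0]
force: [-0.3, 0.9, -0.0]
width: 0.485
gripper_force: 4.0
```

```bash
python3 tilt.py
```

```text
[ 0.5413 -0.2385  0.0287] 0.4850899858042772 4.000162845477462 peg rel [-0.0304 -0.0003 -0.0603]
wrist 21628
  axis x at pad 0.0024 y 0.001 tilt from vertical 34.9 along [-0.037  0.069] inl 0.97
scene 282
  axis x at pad -0.0139 y -0.0047 tilt from vertical -5.3 along [-0.036  0.071] inl 0.48
```

Clean: tilt is down to 35° from vertical with no slip. A bit more, then lift clear and bring the mouth over the peg.

Request:
play_rows --increments "0 0 0.5 0 -1;0 0 -2.5 0 -1;0 0 -3.5 0 -1;0 0 -3.5 0 -1;0 0 -1 0 -1"

```text
clock: 23.1
position: [0.5439, -0.2412, 0.1344]
ee_rot: [1.778, 2.581, 0.002]
force: [1.0, -0.2, -0.1]
width: 0.482
gripper_force: 4.0
```

```bash
python3 tilt.py
```

```text
[ 0.5439 -0.2412  0.1344] 0.4821673581533183 3.999776439741254 peg rel [-0.0268 -0.0018  0.0456]
wrist 18836
  axis x at pad 0.0026 y 0.001 tilt from vertical 26.9 along [-0.037  0.068] inl 0.89
scene 381
  axis x at pad -0.0012 y -0.0047 tilt from vertical -4.7 along [-0.036  0.176] inl 0.23
```

Tilt 27°. Move 66 mm so the peg is under the mouth, lower 33 mm, then drag +x.

Request:
play_rows --increments "-2.2 0 0 0 -1;-2.4 0 0 0 -1;-2 0 0 0 -1;0 0 0 0 -1;0 0 1 0 -1"

```text
clock: 23.62
position: [0.5652, -0.3024, 0.1191]
ee_rot: [1.783, 2.585, -0.001]
force: [0.8, -0.4, -0.4]
width: 0.487
gripper_force: 4.0
```

Request:
play_rows --increments "0 0 1.2 0 -1;0 0 1.1 0 -1;0.8 0 0 0 -1;0.8 0 0 0 -1;0.8 0 0 0 -1"

```text
clock: 24.03
position: [0.556, -0.2768, 0.0963]
ee_rot: [-1.78, -2.588, 0.0]
force: [0.1, 0.1, -1.2]
width: 0.487
gripper_force: 4.0
```

Request:
play_rows --increments "0.8 0 0 0 -1;0.5 0 0 0 -1;0 0 0 0 -1"

```text
clock: 24.28
position: [0.552, -0.2641, 0.0971]
ee_rot: [1.779, 2.589, 0.002]
force: [-0.2, -0.3, -1.6]
width: 0.491
gripper_force: 4.0
```

```bash
python3 tilt.py
```

```text
[ 0.552  -0.2641  0.0971] 0.4906177108953908 4.000091222114861 peg rel [-0.0027 -0.001   0.008 ]
wrist 7705
  axis x at pad -0.0102 y 0.0007 tilt from vertical 17.5 along [-0.034  0.072] inl 0.45
scene 434
  axis x at pad -0.0028 y -0.001 tilt from vertical 4.0 along [-0.013  0.135] inl 0.91
```

Scene fit: 4° from vertical, peg in line. Lower gently, checking.

Request:
play_rows --increments "0 0 0.7 0 -1;0 0 0.7 0 -1;0 0 0.7 0 -1;0 0 0.7 0 -1;0 0 0 0 -1"

```text
clock: 24.8
position: [0.5507, -0.2655, 0.0664]
ee_rot: [-1.78, -2.585, 0.001]
force: [0.1, 0.7, -1.8]
width: 0.486
gripper_force: 4.0
```

```bash
python3 tilt.py; python3 st.py
```

```text
[ 0.5507 -0.2655  0.0664] 0.4860686933397794 3.999906547833234 peg rel [-0.0018  0.0006 -0.0226]
wrist 7962
  axis x at pad -0.01 y 0.0006 tilt from vertical 17.4 along [-0.034  0.071] inl 0.45
scene 377
  axis x at pad -0.0025 y -0.0007 tilt from vertical 4.1 along [-0.008  0.105] inl 0.89
[ 0.5514 -0.266   0.0679] 0.48370948485635895 3.999872503336519 [ 0.7  0.4 -0.3]
wrist 0.95 16912 world z 0.01 0.162
   z0.00 24 [-0.011 -0.026] [0.016 0.028]
   z0.04 407 [ 0.011 -0.02 ] [0.027 0.021]
   z0.06 1112 [ 0.009 -0.02 ] [0.026 0.021]
   z0.08 1416 [ 0.011 -0.018] [0.025 0.021]
   z0.10 1960 [ 0.01  -0.018] [0.023 0.021]
   z0.12 2821 [ 0.008 -0.018] [0.022 0.021]
   z0.14 8419 [-0.011 -0.018] [0.02 0.02]
   z0.16 753 [-0.007 -0.017] [0.019 0.019]
scene 0.56 388 world z 0.011 0.176
   z0.04 69 [-0.02  -0.023] [0.019 0.002]
   z0.06 142 [-0.021 -0.023] [0.015 0.003]
   z0.08 69 [-0.023 -0.023] [0.005 0.004]
   z0.10 59 [-0.024 -0.02 ] [-0.014  0.004]
   z0.12 27 [-0.025 -0.019] [-0.015  0.   ]
```

Request:
play_rows --increments "-0.3 0 0.8 0 -1;0 0 0.9 0 -1;0 0 0.8 0 -1;0 0 0.5 0 -1;0 0 0.3 0 -1"

```text
clock: 25.52
position: [0.5522, -0.2683, 0.0341]
ee_rot: [-1.78, -2.587, 0.001]
force: [0.6, 0.5, -0.8]
width: 0.488
gripper_force: 4.0
```

Request:
play_rows --increments "0 0 0.2 0 -1;0 0 0.2 0 -1;0 0 0.1 0 -1;0 0 0.1 0 -1;0 0 0 0 -1"

```text
clock: 25.93
position: [0.5533, -0.269, 0.0302]
ee_rot: [1.78, 2.587, 0.001]
force: [0.2, 1.5, 3.8]
width: 0.49
gripper_force: 4.0
```

```bash
python3 st.py
```

```text
[ 0.5533 -0.269   0.0302] 0.48985526018983105 4.000035594217479 [0.2 1.5 3.8]
wrist 0.64 16793 world z 0.009 0.125
   z0.00 233 [-0.008 -0.025] [0.027 0.021]
   z0.02 989 [ 0.01 -0.02] [0.027 0.02 ]
   z0.04 1447 [ 0.012 -0.018] [0.025 0.021]
   z0.06 1861 [ 0.011 -0.018] [0.024 0.02 ]
   z0.08 2649 [ 0.01  -0.018] [0.023 0.02 ]
   z0.10 3647 [ 0.01  -0.017] [0.021 0.019]
   z0.12 5967 [-0.01  -0.019] [0.02  0.021]
scene 0.69 295 world z 0.01 0.14
   z0.00 48 [-0.019 -0.023] [0.015 0.028]
   z0.02 128 [-0.021 -0.024] [0.017 0.002]
   z0.04 48 [-0.022 -0.025] [0.001 0.004]
   z0.06 51 [-0.023 -0.018] [-0.014 -0.001]
   z0.08 16 [-0.024 -0.021] [-0.014 -0.004]
```

Rim is on the foot (3.8 N, cap at 125 mm, 3-4° lean). Hold briefly, then release and rise.

Request:
play_rows --increments "0 0 0 0 -1;0 0 0 0 -1;0 0 0 0 0.3;0 0 0 0 0.3;0 0 0 0 0.3"

```text
clock: 26.55
position: [0.5528, -0.2687, 0.0293]
ee_rot: [-1.781, -2.588, 0.0]
force: [0.2, 0.4, -0.6]
width: 0.631
gripper_force: 0.0
```

Request:
play_rows --increments "0 0 0 0 0.4;0 0 0 0 0.4;0 0 0 0 0.4;0 0 -1.5 0 0.4;0 0 -2.5 0 0.4"

```text
clock: 26.97
position: [0.5511, -0.2677, 0.0676]
ee_rot: [-1.778, -2.584, 0.002]
force: [0.9, -0.7, 0.5]
width: 0.7
gripper_force: 0.0
```

Request:
play_rows --increments "0 0 -3 0 0.4;0 0 -3.5 0 0.4;0 0 -3.5 0 0.4;0 0 -3 0 0.4;0 0 0 0 0.4"

```text
clock: 27.38
position: [0.5556, -0.2709, 0.2059]
ee_rot: [1.776, 2.58, 0.003]
force: [0.7, -0.6, -0.5]
width: 0.702
gripper_force: 0.0
```

Run:
```python
from h import *
from scipy.optimize import least_squares
s=arm.observe(); print(s["position"],s["force"],s["clock"])
for cam in("wrist","top","scene"):
    p=vision.get_image(cam); P,C=cloud(p)
    for nm,c in(("placed",(.552,-.267)),("dry",(.577,-.086))):
        a=np.hypot(P[:,0]-c[0],P[:,1]-c[1])<.035
        T=P[a&(P[:,2]>.112)&(P[:,2]<.135)]; B=P[a&(P[:,2]>.018)&(P[:,2]<.113)]
        if len(T)<30: continue
        A=np.c_[T[:,:2]-T[:,:2].mean(0),np.ones(len(T))]; k=T[:,2]>np.median(T[:,2])-.003
        n=np.linalg.lstsq(A[k],T[k,2],rcond=None)[0]
        (x,y),r=cv2.minEnclosingCircle(T[k][:,:2].astype(np.float32))
        print(cam,nm,"cap z",np.median(T[:,2]).round(4),"centre",round(x,4),round(y,4),round(r,4),"slope deg",np.degrees(np.hypot(n[0],n[1])).round(1))
```

```text
[ 0.55559168 -0.27085193  0.20590557] [ 0.74959116 -0.60259939 -0.47424346] 27.3833
wrist placed cap z 0.1216 centre 0.5521 -0.2633 0.0221 slope deg 0.5
wrist dry cap z 0.1204 centre 0.5844 -0.1032 0.0128 slope deg 24.9
top placed cap z 0.122 centre 0.5521 -0.2631 0.0218 slope deg 0.1
top dry cap z 0.1221 centre 0.5788 -0.0865 0.0216 slope deg 0.1
scene placed cap z 0.1212 centre 0.5507 -0.2676 0.0233 slope deg 0.8
scene dry cap z 0.1212 centre 0.5779 -0.0915 0.0235 slope deg 0.3
```

Beaker stands flat (cap at 122 mm, slope under 1°), about 4 mm off centre; the drying beaker shows no movement. Handing in.

```bash
python3 -c "
from cell import job
print(job.sign_off())"
```

```text
the job is handed in; nothing more can be done
None
```

The white beaker stands upside down over the empty stand's peg, rim flat on the foot and about 4 mm off centre; the drying beaker shows no movement, and I handed in at about 27.5 s without seeing the verdict. The real fingertips sit 37 mm short of the reported TCP, so my first grip slipped off. A later slip then turned the beaker mouth-up, so I had to stand it on the table and regrip it before the final placement.

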